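# Vent and open the fish-food jar of unknown thread

### The arm

A 7-joint arm with a two-finger parallel gripper is mounted at the origin on the work surface. World frame = base frame: x ahead of the robot, y to its left, z up, the work surface at z = 0. Lengths are in m, angles in rad, forces in N, time in s.
With the tool pointing down it reaches from about 0.4 to 0.85 m from the base axis. Payload 6.9 kg.
Tool frame: the origin (TCP) lies midway between the tips of the shut fingers; the grasp point (between the pads) lies behind it (ctrl.pinch_z is the z of the grasp point in the tool frame, in m); z points along the fingers, y is the line along which they close (so a half turn about z gives the same grasp; the last joint's range is limited). The gripper opens to 85 mm and grips with 20 to 120 N. Pads are 22 mm wide; open, the fingers measure 114 mm over their backs; the gripper's body (76 mm by 85 mm) begins 54 mm behind the grasp point. The pads swing forward as they close: fully open they stand 13 mm farther back than shut.
Start: joints at [-1.206, 0.507, -0.238, 1.5, 0.126, 1.149, -0.155], TCP at [0.161, 0.604, 0.231] pointing down, gripper open.
Joint ranges: [-3.08, 3.08], [-0.24, 2.05], [-1.43, 1.35], [0, 2.5], [-1.52, 4.66], [0.17, 1.96], [-2.89, 2.89]. Speed limits (rad/s): [2.39, 2.39, 3.14, 3.14, 3.14, 3.14, 3.14].

### API

Orientations are given as a unit quaternion [w, x, y, z].
In Python, from station import ctrl, get_state, vision, ticket, models gives the robot as it stands. Calls block until the motion is done:
- ctrl.movep(position, orientation): joint-space move of the TCP to a pose.
- ctrl.movel(position, frame=None, max_speed=0.15): straight line of the TCP; frame=None keeps the orientation; max_speed is the mean speed in m/s.
- ctrl.set_joints(angles): joint-space move.
- ctrl.ungrasp() and ctrl.close_gripper(force=None): open the fingers fully, or close them until they stop; force is the grip in N (None keeps the last).
- ctrl.pause(seconds).
- ctrl.ik(position, orientation): joint angles nearest the present ones, or None.
- get_state(): the state.
- vision.grab_frame(name): name is "scene" or "top" or "wrist"; returns (picture, depth): 480x640x3 uint8, blue, green, red; 480x640 float32, m along the optical axis (not along the pixel's ray), 0 where there is no reading.
- vision.camera_info(name): a dict with "mtx" (3x3 intrinsics, pixels), "R" (3x3) and "t" (3): a world point X has camera coordinates R X + t; the wrist camera has in their place "hand_eye" (4x4, takes a point from camera to tool coordinates, whose origin is the TCP and whose axes are the flange's). Camera axes: x right, y down, z forward; pixel columns grow to the right and rows downward; lengths in m; the calibration is good to about 2 mm. A picture is of the moment at which its call begins: read the wrist's pose just before it. camera_info takes no time and is no camera call.
A pose or a line that the arm cannot do raises ctrl.Unreachable and nothing moves.
- ticket.close_job(): hands the job in; it is judged then, once.
Trained networks look in the newest picture that a camera, given by its name, has taken for a name from the list of things; names that differ only in an ending like _2 or _b are one class to them, and where a whole thing is asked for, a point or a joint stands for the part that bears it (a point fixed in the world has none). Each returns a list of dicts, best first, with "p" (0 to 1); they miss things now and then, are a little off and sometimes report something else, mostly with a low value. They report only what shows in the picture. A call takes as long as a camera call. They do not tell look-alikes from the thing itself.
- models.recognise(camera, target): "point" ([column, row] in pixels, amid what is visible of it).
- models.masks_of(camera, target): "mask" (480x640 bool, what is visible of it) and "point" ([column, row] in pixels, amid what is visible of it).
The state is a dict: "time": time; "qpos": joint angles; "qd": joint speeds; "tau": joint torques, N m; "tcp_pos": TCP position; "eef_rot": TCP orientation; "contact_force": force on the tool from outside, world axes, zero at the start; "wrist_torque": the same for the moment, N m; "width": finger opening in m; "gripper_force": force on a finger pad.
Only numpy, scipy, OpenCV 4.12 (cv2) and the standard library are available. Lean on these libraries where they do the work, as an engineer would, in place of code of your own. Each camera call takes 0.05 s, during which the arm holds its last target. There are 200 camera calls.

### The job

Open the food jar that has the red feeding ring round its foot: first press the yellow vent plunger on its cap right down to its stop and keep it there a moment, to let the vacuum go, then unscrew the cap; one of the two jars has a reversed thread, so if it stops dead one way, turn it the other way (well over an eighth of a turn) before lifting. Finish holding the cap still and level in the gripper, straight above its jar and clearly off it, at least 6 cm higher than it sat; do not put it down or let go. Leave the second jar, the ring, the scraper and the sorting tray as they are.

Things in the scene. Friction and masses are not known exactly. Their poses are not given: they have to be found in the camera images.
- jar_a: the jar to open, the one with the red ring round its foot: squat clear glass jar with brown pellets inside, 80 mm across, shoulder 55 mm high, clipped immovably to the grey holder board (10 mm thick, 130 x 360 mm), 220 mm from the other jar. Origin at the centre of its underside, 10 mm above the shelf; z up, x across the board
- cap_a: cap of the jar to open: blue screw cap, 64 mm across, 30 mm high, loose, about 0.07 kg, gripped by its round side; origin at the centre of its underside, z up, x along the white pointer mark on top. Screwed on, its origin is 58 mm above the jar's origin (3 mm over the shoulder), its x within 0.06 rad of the jar's x; it can then be lifted only about 2 mm
- cap_a_top (a point): centre of cap_a's top, 30 mm above its origin. The thread is of either hand, not to be seen: the wrong way the cap moves at most 0.2 rad and stops dead; the right way it turns easily, without rising, is free from 0.75 rad (to about 2.2 rad) and then lifts straight off
- plunger_a (a joint): vent plunger of cap_a: a yellow button 18 mm across in the middle of the cap's top; value 0 up to 0.008 m down at its stop; spring of about 2 N at the start and 5.4 N at the stop; springs back. Up, its top is 42 mm above the cap's origin, at the stop 34 mm (4 mm above the cap's top)
- plunger_a_top (a point): centre of the top face of plunger_a
- jar_b: the other jar, to be left alone: squat clear glass jar with brown pellets inside, 80 mm across, shoulder 55 mm high, clipped immovably to the grey holder board (10 mm thick, 130 x 360 mm), 220 mm from the other jar. Origin at the centre of its underside, 10 mm above the shelf; z up, x across the board
- cap_b: cap of the other jar, like cap_a, to be left on
- plunger_b (a joint): vent plunger of cap_b, like plunger_a, not to be pressed
- ring: red plastic feeding ring, 108 mm across, 92 mm inside, 8 mm high, lying loose on the holder board around the foot of jar_a; origin at the centre of its underside
- tray: small grey sorting tray with one divider, 130 x 90 x 25 mm, loose on the shelf to one side; origin at the centre of its underside
- scraper: flat steel algae scraper, about 170 mm long, 60 mm wide blade, 9 mm high, loose on the shelf to the other side; origin on its underside near the middle, x towards the blade
Not all that is in view belongs to the job. Leave any turquoise look-alike of the cap_a alone. Leave any green look-alike of the ring alone.

How it is judged:
On the way, in this order (a step that is already met when the one before it is completed fails the run):
1. the vent plunger of the ringed jar is held down at its stop, the cap still on (value of joint plunger_a above 0.0068 m and height (world z) of cap_a below 0.072 m), for 0.2 s.
2. the cap is turned at least 0.68 rad from its closed position while still seated on the jar (angle between the x axis of cap_a and the x axis of jar_a, either way round above 0.68 rad and height (world z) of cap_a below 0.074 m and horizontal distance between cap_a and jar_a below 0.006 m), for 0.05 s.
At the end, for the whole second after the job is handed in: ringed jar's cap held in the fingers (over 1 N), 50 mm or more above its seat, within 50 mm of over its jar, level to 0.3 rad, under 20 mm/s, touching no jar or ring; other cap on (6 mm, 0.3 rad); ring, tray, scraper moved under 25 mm (z of cap_a in the frame of jar_a above 0.108 m and horizontal distance between cap_a and jar_a below 0.05 m and angle between cap_a's own z axis and vertical below 0.3 rad and linear speed of cap_a below 0.02 m/s and contact force between cap_a and the fingers above 1 N and contact force between cap_a and jar_a below 0.05 N and contact force between cap_a and ring below 0.05 N and distance of cap_b from where it was at the start of the episode below 0.006 m and angle between the x axis of cap_b and the x axis of jar_b, either way round below 0.3 rad and distance of each of ring, tray, scraper from where it was at the start of the episode below 0.025 m); the arm keeps its last pose, push and grip.
It fails at once if the second jar's cap or plunger is worked (distance of cap_b from where it was at the start of the episode above 0.006 m or value of joint plunger_b above 0.004 m or angle between the x axis of cap_b and the x axis of jar_b, either way round above 0.3 rad).
It fails at once if ring, tray or scraper is pushed away (distance of any of ring, tray, scraper from where it was at the start of the episode above 0.025 m).
It also fails if it takes over 48 s, if anything falls off the work surface, if the arm or the gripper's body presses on something with over 40 N, if the wrist force passes 120 N, or if a joint passes its speed limit or range.

## Working session

There is one attempt and no reset: what is moved stays moved. The work goes in short steps, each a Python script; the robot and the scene stay as the last script left them, time stands still between calls to the robot, and variables do not carry over. Pictures are saved under pics/ and viewed, at most 10 in all, crops included, and the job is handed in when it is done.

```bash
ls; mkdir -p pics
python3 - <<'E'
from station import ctrl,get_state,vision,models
import cv2,numpy as np
s=get_state();print(s['time'],s['tcp_pos'],s['eef_rot'],ctrl.pinch_z,s['width'])
for c in("top","scene"):
    im,d=vision.grab_frame(c);cv2.imwrite(f"pics/{c}0.png",im);np.save(f"pics/{c}0.npy",d)
    for t in("cap_a","ring","plunger_a","jar_a"):
        print(c,t,[(np.round(r['point']).tolist(),round(r['p'],2)) for r in models.recognise(c,t)])
E
```

```text
pics
0.0 [0.16050709 0.60350286 0.23043263] [-9.19581958e-05  1.29523864e-01  9.91575902e-01 -8.88825390e-04] -0.0187 0.08540779921344845
top cap_a [([368.0, 196.0], 0.76), ([210.0, 242.0], 0.74), ([277.0, 238.0], 0.74), ([274.0, 241.0], 0.6)]
top ring [([295.0, 261.0], 0.63), ([192.0, 298.0], 0.62), ([476.0, 238.0], 0.26)]
top plunger_a [([369.0, 190.0], 0.61), ([278.0, 242.0], 0.43), ([202.0, 238.0], 0.38)]
top jar_a [([357.0, 213.0], 0.93)]
scene cap_a [([415.0, 248.0], 0.91), ([265.0, 301.0], 0.86), ([344.0, 237.0], 0.73)]
scene ring [([396.0, 190.0], 0.97), ([340.0, 276.0], 0.53)]
scene plunger_a [([263.0, 292.0], 0.46)]
scene jar_a [([343.0, 260.0], 0.76), ([269.0, 322.0], 0.62)]
```

View pics/top0.png

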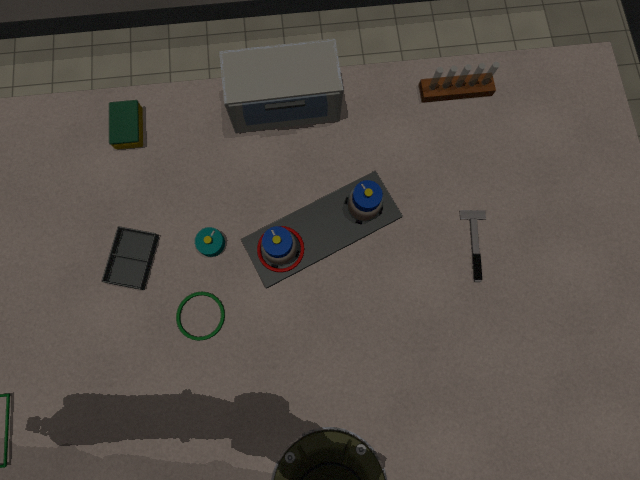

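View pics/scene0.png

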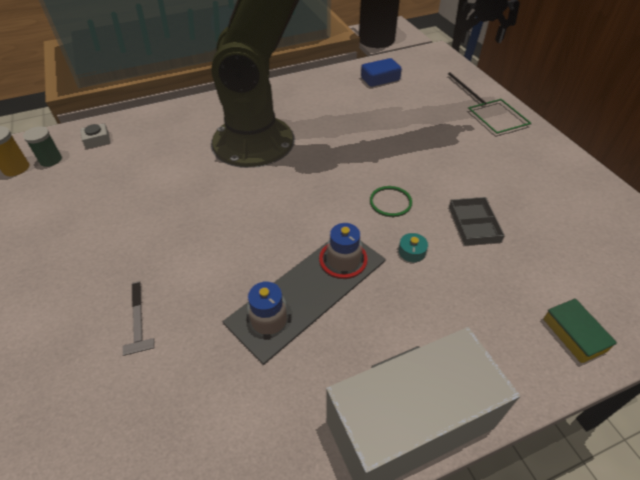

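The ringed jar's blue cap is at top (278,240) and scene (345,237), with the red ring around its foot at top (281,249). The other blue cap at top (368,195) has no ring. The turquoise cap (210,242) and green ring (200,315) are look-alikes. Next I'll measure the positions and make a crop to confirm.

```bash
cat > h.py <<'E'
import cv2,numpy as np
from station import ctrl,get_state,vision,models,ticket
def hsv(im): return cv2.cvtColor(im,cv2.COLOR_BGR2HSV)
def colour(im,c):
    lo,hi={'blue':((108,130,50),(125,255,255)),'yellow':((20,130,90),(33,255,255)),'red':((0,170,70),(8,255,255))}[c]
    return cv2.inRange(hsv(im),lo,hi)
def world(us,vs,z,info):   # pixels + optical-axis depth -> world
    K=info['mtx']; P=np.stack([(us-K[0,2])/K[0,0]*z,(vs-K[1,2])/K[1,1]*z,z],-1)
    return (P-np.ravel(info['t']))@info['R']
def ray(u,v,zw,info):      # pixel -> world point at height zw
    K,R,t=info['mtx'],info['R'],np.ravel(info['t'])
    d=R.T@np.array([(u-K[0,2])/K[0,0],(v-K[1,2])/K[1,1],1]);c=-R.T@t
    return c+d*(zw-c[2])/d[2]
def wrist_info(s):
    from scipy.spatial.transform import Rotation as Ro
    i=dict(vision.camera_info('wrist'));T=np.eye(4);w,x,y,z=s['eef_rot']
    T[:3,:3]=Ro.from_quat([x,y,z,w]).as_matrix();T[:3,3]=s['tcp_pos']
    M=np.linalg.inv(T@i['hand_eye']);i['R'],i['t']=M[:3,:3],M[:3,3];return i
def blobs(m,amin=15):
    n,l,st,c=cv2.connectedComponentsWithStats(m)
    return [(c[k],st[k,4],l==k) for k in range(1,n) if st[k,4]>=amin]
E
python3 - <<'E'
from h import *
for c in("top","scene"):
    im=cv2.imread(f"pics/{c}0.png");d=np.load(f"pics/{c}0.npy");i=vision.camera_info(c)
    for col in('blue','yellow','red'):
        for cen,a,m in blobs(colour(im,col)):
            v,u=np.nonzero(m&(d>0));W=world(u,v,d[v,u],i);
            o=W[W[:,2]>np.percentile(W[:,2],95)-.006] if col=='blue' else W
            if col=='blue': ex=(o.max(0)+o.min(0))/2
            else: ex=np.median(W,0)
            print(c,col,cen.round(1),a,'pos',ex.round(4),'zmax',W[:,2].max().round(3),'ray',ray(*cen,.11 if col=='yellow' else .098,i).round(4))
im=cv2.imread("pics/top0.png")[170:290,180:420];cv2.imwrite("pics/crop.png",cv2.resize(im,None,fx=3.3,fy=3.3,interpolation=2))
E
```

```text
top blue [367.3 194. ] 546 pos [ 0.5977 -0.1446  0.0972] zmax 0.101 ray [ 0.5959 -0.1447  0.098 ]
top blue [276.7 241.1] 595 pos [0.5139 0.0587 0.0983] zmax 0.102 ray [0.5126 0.0584 0.098 ]
top yellow [368.1 191.9] 43 pos [ 0.5972 -0.145   0.1088] zmax 0.113 ray [ 0.5966 -0.145   0.11  ]
top yellow [206.9 239.2] 40 pos [0.5461 0.2167 0.0416] zmax 0.044 ray [0.5288 0.2014 0.11  ]
top yellow [276. 239.] 45 pos [0.5141 0.0586 0.1096] zmax 0.113 ray [0.5143 0.0587 0.11  ]
top red [282.6 253.3] 309 pos [0.496  0.0413 0.0174] zmax 0.061 ray [0.4851 0.0483 0.098 ]
scene blue [380.4  66.9] 394 pos [-0.1532  0.494   0.05  ] zmax 0.054 ray [-0.0701  0.4438  0.098 ]
scene blue [344.3 234.9] 366 pos [0.517  0.0537 0.0981] zmax 0.102 ray [0.5189 0.0519 0.098 ]
scene blue [264.4 296.3] 563 pos [ 0.5993 -0.1492  0.0985] zmax 0.102 ray [ 0.6008 -0.1499  0.098 ]
scene yellow [344.9 229.9] 38 pos [0.5172 0.0539 0.1099] zmax 0.114 ray [0.5166 0.054  0.11  ]
scene yellow [414.1 239.7] 35 pos [0.5475 0.2122 0.0408] zmax 0.046 ray [0.5959 0.172  0.11  ]
scene yellow [263.6 291.6] 52 pos [ 0.5991 -0.1492  0.1104] zmax 0.113 ray [ 0.5986 -0.1495  0.11  ]
scene red [341.5 266.8] 227 pos [0.5448 0.0279 0.0179] zmax 0.022 ray [0.5936 0.0118 0.098 ]
```

View pics/crop.png

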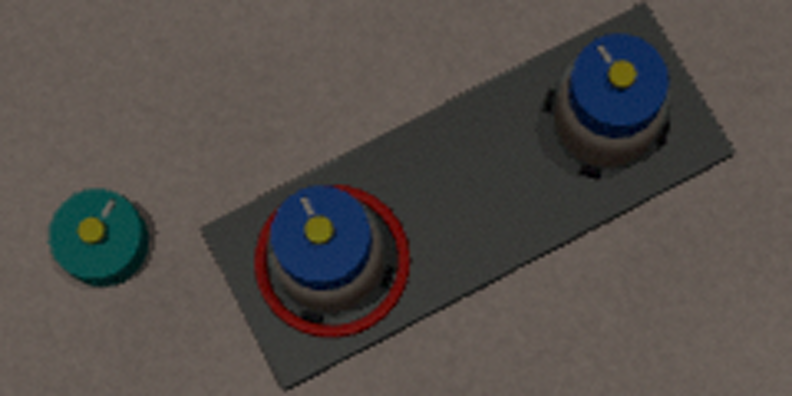

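The crop confirms it: the left blue cap, on the jar with the red ring, is cap_a at about (0.515, 0.056). Jar spacing measures 0.2196 m and the heights match. Now I'll close the gripper, look from above with the wrist camera, and choose a yaw.

```bash
cat >> h.py <<'E'
def down(yaw): return [0,np.cos(yaw/2),np.sin(yaw/2),0]
E
python3 - <<'E'
from h import *
p=[.5155,.056,.24]
s=get_state();best=None
for y in np.arange(-3.1,3.15,.3):
    a=ctrl.ik(p,down(y))
    if a is not None and (best is None or abs(a[6])<abs(best[1][6])): best=(y,np.array(a))
print(best[0],best[1].round(2))
ctrl.close_gripper(20)
ctrl.movep(p,down(best[0]))
s=get_state();print(s['time'],np.round(s['tcp_pos'],4),s['contact_force'],s['width'],np.round(s['qpos'],3))
i=wrist_info(s);im,d=vision.grab_frame('wrist');cv2.imwrite('pics/w1.png',im)
for col in('blue','yellow'):
    for cen,a,m in blobs(colour(im,col),60):
        v,u=np.nonzero(m&(d>0));W=world(u,v,d[v,u],i)
        print(col,cen.round(0),a,np.median(W,0).round(4),((W.max(0)+W.min(0))/2).round(4),'ray',ray(*cen,.11 if col=='yellow' else .098,i).round(4))
print(np.round(ctrl.ik([.5155,.056,.06],down(best[0])),2))
E
```

```text
1.699999999999997 [-0.38  0.34  0.32  1.77 -0.12  1.05  0.11]
3.5917 [0.5155 0.0574 0.2398] [ 0.49154508 -0.33298015  0.02985016] -6.30471621780957e-05 [-0.384  0.345  0.317  1.768 -0.122  1.048  0.108]
blue [324. 218.] 4631 [0.5153 0.0589 0.0972] [0.52   0.0419 0.0538] ray [0.5159 0.0583 0.098 ]
yellow [391.  17.] 405 [0.5488 0.2126 0.0412] [0.549  0.213  0.0356] ray [0.5404 0.196  0.11  ]
yellow [325. 225.] 394 [0.5168 0.0557 0.1093] [0.5169 0.0551 0.1036] ray [0.5169 0.0559 0.11  ]
[-0.32  0.57  0.24  1.99 -0.23  0.6   0.21]
```

View pics/w1.png

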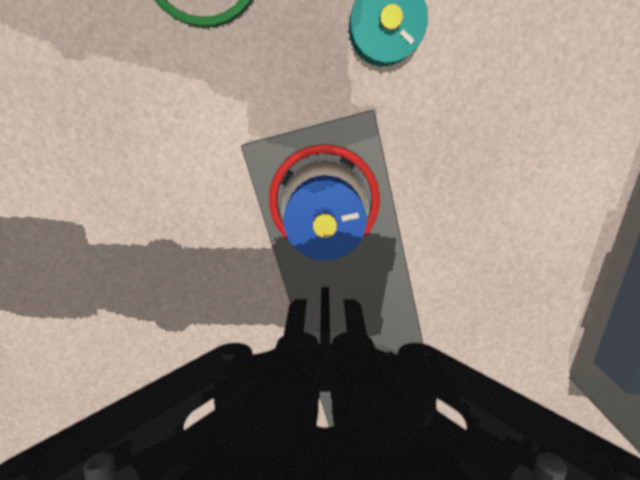

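The wrist view shows the ringed cap at (324,218) with its plunger at (325,225), and the look-alikes well away at the top. That puts the plunger at about (0.5163, 0.056). Now I'll press it in small steps, watching the force.

Run:
```python
from h import *
x,y=.5163,.056
ctrl.movel([x,y,.116],max_speed=.12)
f0=get_state()['contact_force']
for z in np.arange(.110,.0975,-.0015):
    ctrl.movel([x,y,z],max_speed=.03)
    s=get_state();f=s['contact_force']-f0;print(round(s['time'],2),round(z,4),np.round(s['tcp_pos'],4),f.round(2))
    if f[2]>9: break
ctrl.pause(.5);s=get_state();print(np.round(s['tcp_pos'],4),(s['contact_force']-f0).round(2))
```

```text
5.17 0.11 [0.5166 0.0561 0.1102] [ 0.76 -1.52  0.29]
5.42 0.1085 [0.5165 0.0561 0.1086] [ 1.07 -1.13  2.1 ]
5.67 0.107 [0.5165 0.056  0.1071] [ 0.14 -1.61  3.1 ]
5.92 0.1055 [0.5165 0.0561 0.1055] [ 0.87 -0.16  3.86]
6.17 0.104 [0.5165 0.056  0.1041] [ 1.26 -0.92  4.74]
6.42 0.1025 [0.5165 0.0561 0.1026] [2.24 0.22 4.98]
6.67 0.101 [0.5166 0.0561 0.102 ] [-1.93 -0.31 14.38]
[0.5165 0.0561 0.102 ] [-1.2  -0.24 14.75]
```

The plunger hit its stop at z = 0.102, as expected, and stayed there over 0.5 s. Now I'll grip the cap's side.

Run:
```python
from h import *
x,y=.5163,.056
ctrl.movel([x,y,.15],max_speed=.12)
ctrl.ungrasp()
ctrl.movel([x,y,.085],max_speed=.08)
f0=get_state()['contact_force']
for z in(.078,.07,.062):
    ctrl.movel([x,y,z],max_speed=.05)
    s=get_state();f=s['contact_force']-f0;print(round(s['time'],2),np.round(s['tcp_pos'],4),f.round(2))
    if f[2]>6: break
ctrl.close_gripper(40)
s=get_state();print(s['time'],s['width'],s['gripper_force'],(s['contact_force']-f0).round(2),s['wrist_torque'].round(2),np.round(s['qpos'],3))
im,d=vision.grab_frame('wrist');cv2.imwrite('pics/w2.png',im)
```

```text
9.77 [0.5161 0.056  0.0779] [ 1.19 -1.04 -0.33]
10.07 [0.516  0.0559 0.0696] [-0.68  0.41 -0.21]
10.38 [0.516  0.056  0.0616] [-0.7  -0.78 -0.87]
10.725 0.06287625338919066 43.35245912661776 [-1.53 -0.77  2.66] [-0.12  0.24  0.05] [-0.316  0.565  0.242  1.991 -0.225  0.611  0.204]
```

View pics/w2.png

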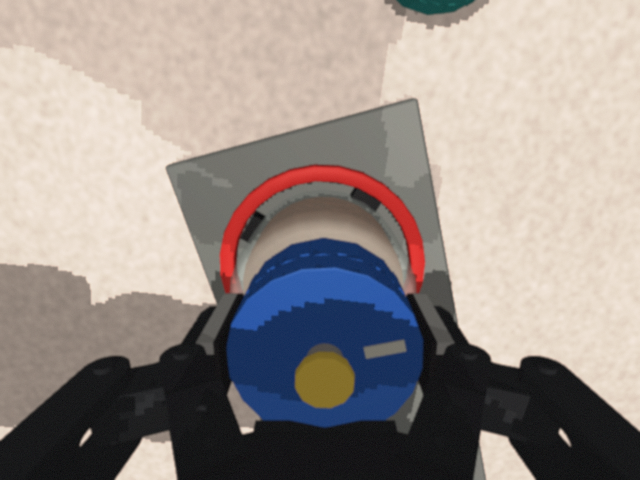

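The cap sits squarely between the pads (width 63 mm), with the pointer at (385,350). Now I'll turn it using only the last joint, watching the torque.

```bash
cat >> h.py <<'E'
def turn(q0,deltas,limit):
    t0=get_state()['wrist_torque']
    for k in deltas:
        q=np.array(q0);q[6]+=k;ctrl.set_joints(q)
        s=get_state();t=s['wrist_torque']-t0
        print(round(s['time'],2),round(k,2),round(s['qpos'][6]-q0[6],3),'T',t.round(2),'F',np.round(s['contact_force'],1),'z',round(s['tcp_pos'][2],4))
        if abs(t[2])>limit: return False
    return True
E
python3 - <<'E'
from h import *
q=list(get_state()['qpos']);np.save('q0.npy',q)
print(turn(q,np.arange(.08,.42,.08),.5))
E
```

```text
11.03 0.08 0.078 T [ 0.08 -0.24 -0.03] F [0.3 0.2 1.3] z 0.0624
11.28 0.16 0.157 T [ 0.14 -0.26  0.  ] F [-0.1  0.6  1.6] z 0.0624
11.53 0.24 0.236 T [ 0.27 -0.22  0.02] F [-0.6  1.3  1.8] z 0.0623
11.78 0.32 0.316 T [ 0.27 -0.18 -0.04] F [ 0.6 -0.1  1.6] z 0.0624
12.03 0.4 0.396 T [ 0.24 -0.18 -0.02] F [-1.1  0.6  3.1] z 0.0623
True
```

It has turned 0.4 rad freely with no torque, so this is the right direction.

Run:
```python
from h import *
print(turn(np.load('q0.npy'),[.6,.8,.95,1.1],.5))
ctrl.pause(.1)
im,d=vision.grab_frame('wrist');cv2.imwrite('pics/w3.png',im)
```

```text
12.33 0.6 0.593 T [-0.07  0.04  0.03] F [-1.1 -0.1  3. ] z 0.0623
12.64 0.8 0.792 T [-0.15  0.04  0.04] F [-0.5  0.6  2.3] z 0.0623
12.91 0.95 0.942 T [-0.12  0.02  0.03] F [-0.8  0.1  3.2] z 0.0623
13.18 1.1 1.092 T [-0.19 -0.01  0.01] F [-1.1 -0.4  3. ] z 0.0623
True
```

View pics/w3.png

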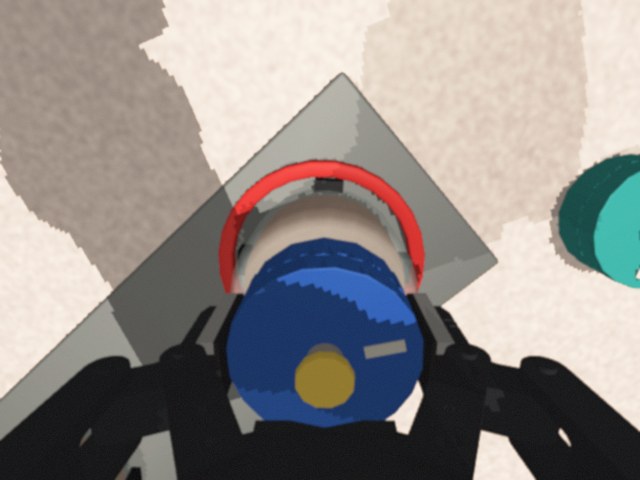

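The pointer is still at (385,350) in the gripper's view while the board has rotated, so the cap turned the full 1.09 rad without slipping. Now I'll lift it.

Run:
```python
from h import *
p=np.array(get_state()['tcp_pos'])
for dz,v in((.004,.02),(.02,.05),(.085,.08)):
    ctrl.movel(p+[0,0,dz],max_speed=v);s=get_state();print(round(s['time'],2),np.round(s['tcp_pos'],4),np.round(s['contact_force'],1),round(s['width'],4))
    if s['contact_force'][2]<-12: break
ctrl.pause(.7)
s=get_state();print(s['time'],s['gripper_force'],np.abs(s['qd']).max())
im,d=vision.grab_frame('scene');cv2.imwrite('pics/s2.png',cv2.resize(im[150:390,180:500],None,fx=2.4,fy=2.4))
i=vision.camera_info('scene')
for cen,a,m in blobs(colour(im,'blue'),60)+blobs(colour(im,'yellow')):
    v,u=np.nonzero(m&(d>0));print(cen.round(0),a,world(u,v,d[v,u],i).max(0).round(3))
```

```text
13.68 [0.5165 0.0559 0.0664] [ 0.3 -0.8 -1. ] 0.063
14.14 [0.5167 0.0559 0.0828] [-0.   0.5 -1.1] 0.0629
15.11 [0.5161 0.0559 0.1469] [-0.3  0.4 -0.3] 0.063
15.8083 43.803118590731174 0.0018611758470308357
[392.  69.] 79 [0.557 0.55  0.482]
[344. 213.] 91 [0.549 0.062 0.187]
[265. 296.] 570 [ 0.63  -0.119  0.102]
[414. 240.] 37 [0.556 0.221 0.044]
[264. 292.] 52 [ 0.608 -0.142  0.113]
[552. 320.] 24 [0.836 0.367 0.026]
```

View pics/s2.png

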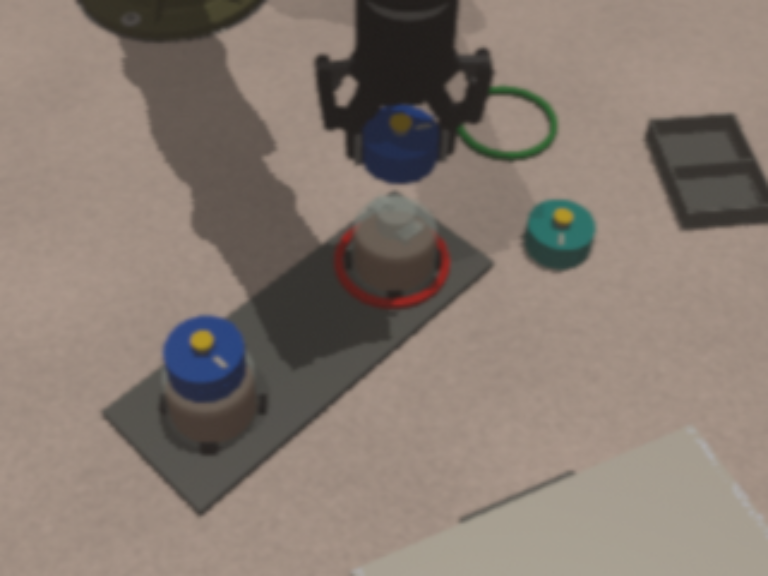

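The cap, at crop (400,140), is held level about 85 mm above the open jar at (395,220). The ring and the other jar haven't moved, so I'm handing in the job.

```bash
python3 -c "
from station import ticket
print(ticket.close_job())"
```

```text
the job is handed in; nothing more can be done
None
```

I vented and unscrewed the ringed jar's cap and handed the job in at about 16 s, with the cap held still and level about 85 mm above its seat, straight over the jar; the hand-in gave no pass or fail result.

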